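Lay the tea carton down in the tea tray

TASK

The tea tray is about to be carried out, and the tall green tea carton standing on it would fall over on the way, so lay it down inside the tray. There is only just room for its length: with the fingertips push the upright carton along the tray floor until its foot sits square against the rim of the tray's right-hand end, then push it near the top from that end so that it topples to the left and lies flat on the tray floor, labelled front up. Do not lift the carton, and leave the tray, the honey jar and saucer on it and everything else on the worktop where they are.

Things in the scene. Friction and masses are not known exactly. Their poses are not given: they have to be found in the camera images.
- tea_carton: closed rigid dark green tea carton, upright, 52 deep (x) x 72 wide (y) x 184 mm tall (z), 0.14 to 0.28 kg. Origin: centre of its underside. -x side: front with cream label, facing the tray's right-hand end; +x side: plain back, facing the tray's long free part. Lying as wanted, its x axis points straight down. Pushed below about 30 mm over the tray floor it slides, pushed higher it tips
- carton_mid (a point): the middle of the carton, 92 mm above its underside, on its axis
- carton_toe (a point): middle of the carton's bottom edge under the plain back (+x side), the edge it turns about when it topples as wanted; it stays on the tray floor
- carton_heel (a point): middle of the carton's bottom edge under the labelled front (-x side), the edge that goes against the end rim
- tea_tray: loose red wooden tray, 0.5 kg, 270 (x) x 200 mm (y); floor 8 mm thick, rim 8 mm thick, rim top 28 mm over the worktop. Inside 254 x 184 mm (x -127 to 127, y -92 to 92). Origin: centre of its underside. +x end points to the robot's left (world +y within 0.33 rad), -x end right. Slides if pushed with over 4 N. The carton stands in the half near the robot, 30 to 80 mm short of the right rim
- honey_jar: small honey jar with a pale lid, 51 mm across, 54 mm tall, standing on the tray's far half near the right-hand end. Origin: centre of its underside; z is its upright axis
- saucer: slate-blue saucer, 73 mm across, 6 mm high, lying on the tray's far half, left of the middle. Origin: centre of its underside
- mustard_jar: small mustard jar with a grey lid, 51 mm across, 54 mm tall, on the worktop to the right of the tray. Origin: centre of its underside
- salt: salt shaker, 44 mm across, 90 mm tall, on the worktop to the right of the tray. Origin: centre of its underside
- timer: small white kitchen timer standing on edge, 16 x 26 x 50 mm, behind the tray. Origin: centre of its underside
- lemon: lemon, 78 x 55 x 56 mm, on the chopping board at the left. Origin: centre of its underside
- spoon: steel teaspoon, 130 mm long, lying on the chopping board at the left. Origin: centre of its underside
Mind the look-alikes: they are no part of the job. What is shaped like the tea_carton but orange is not meant.

How it is judged:
By the outcome, as a careful person would: the job done as asked, in the order asked, and still so for the second after the job is handed in, with the robot touching nothing.
It also fails if it takes over 51 s, if anything falls off the work surface, if the arm or the gripper's body presses on something with over 40 N, if the wrist force passes 120 N, or if a joint passes its speed limit or range.

ROBOT

A 6-joint arm with a two-finger parallel gripper is mounted at the origin on a cart in front of the work surface, level with it; the furniture and walls round the work are solid. World frame = base frame: x ahead of the robot, y to its left, z up, the work surface at z = 0. Lengths are in m, angles in degrees, forces in N, time in s.
With the tool pointing down it reaches from about 0.25 to 0.725 m from the base axis. Payload 9.7 kg.
Tool frame: the origin (TCP) lies at the very end of the fingers, on their centre line; the grasp point (between the pads) lies 19 mm behind it; z points along the fingers, y is the line along which they close (so a half turn about z gives the same grasp; the last joint's range is limited). The gripper opens to 85 mm and grips with 20 to 120 N. Pads are 22 mm wide; open, the fingers measure 114 mm over their backs; the gripper's body (76 mm by 85 mm) begins 54 mm behind the grasp point. The pads swing forward as they close: fully open they stand 13 mm farther back than shut.
Start: joints at [-69.271, 4.979, 10.078, 95.1, 0, 90], TCP at [0.195, -0.514, 0.231] pointing down, gripper open.
Joint ranges: [-179.16, 179.16], [-48.56, 103.87], [-65.8, 70.77], [-126.05, 130.52], [-82.76, 87.17], [-180, 180]. Speed limits (degrees/s): [127.2, 127.2, 147.25, 180, 180, 180].

INTERFACE

Orientations are given as [roll, pitch, yaw] about the fixed x, y, z axes, in that order (R = Rz(yaw) Ry(pitch) Rx(roll)).
In Python, from workcell import bot gives the robot as it stands.
- The arm moves only by the tool step_arm, never from a script. Its argument "targets" is a list of rows, each a list of 3 entries, a list of its own where there are three numbers: the opening, from 0 (shut) to 1 (fully open), then the shift along the world's x, y, z in mm, then the turn, a rotation vector about the world's x, y, z in rad. In form: [[grip, [tx, ty, tz], [wx, wy, wz]], ...]. A call has 1 to 8 rows; each row is the pose to reach, as a shift and turn from the pose commanded when the call began; what a row does not reach only later rows make up. A row lasts 1/10 s, in which the tool goes at most 50 mm and 8.59 degrees, less where a joint would pass 70% of its speed; a pose out of reach is approached as far as the arm can. A call with a gripper value outside its range is refused whole. The fingers move at their own pace and stop on an object; "force" is the grip in N (left out, the last holds). Time passes only in rows, so rows that repeat a pose let the fingers close. It gives the time, the measured TCP pose, the force, the opening and the grip force at its end, in the units of the state.
- bot.get_obs(): the state, without advancing time (a new reading comes with each control period).
- bot.camera(name): name is "scene" or "top" or "wrist"; returns (picture, depth): 384x512x3 uint8, red, green, blue; 384x512 float32, m along the optical axis (not along the pixel's ray), 0 where there is no reading.
- bot.camera_params(name): a dict with "K" (3x3 intrinsics, pixels), "R" (3x3) and "t" (3): a world point X has camera coordinates R X + t. Camera axes: x right, y down, z forward; pixel columns grow to the right and rows downward; lengths in m; the calibration is good to about 2 mm. A picture is of the moment at which its call begins: read the wrist's pose just before it. camera_params takes no time and is no camera call; for the wrist camera it gives the pose at the moment of the call.
- bot.job_done(): hands the job in; it is judged then, once.
The state is a dict: "time": time; "q": joint angles; "qd": joint speeds; "joint_efforts": joint torques, N m; "ee_pos": TCP position; "tcp_rot": TCP orientation; "wrist_force": force on the tool from outside, world axes, zero at the start; "torque": the same for the moment, N m; "opening": finger opening in m; "grasp_force": force on a finger pad.
Only numpy, scipy, OpenCV 4.12 (cv2) and the standard library are available. Lean on these libraries where they do the work, as an engineer would, in place of code of your own. Each camera call takes 0.05 s, during which the arm holds its last target. There are 200 camera calls.

## Working session

There is one attempt and no reset: what is moved stays moved. The work goes in short steps, Python scripts to look and compute and a tool call to move; the robot and the scene stay as the last step left them, time stands still between calls to the robot, and variables do not carry over. Pictures are saved under pics/ and viewed, at most 10 in all, crops included, and the job is handed in when it is done.

Besides the shell and the picture viewer there is one more tool, called after ">>>" as name(argument=value, ...) on one line, values as JSON. step_arm: Moves the arm, as the interface text tells. Its arguments: {"type":"object","properties":{"targets":{"type":"array","items":{"type":"array"}},"force":{"type":"number"}},"required":["targets"]}

```bash
mkdir -p pics; cat > h.py <<'E'
import numpy as np, cv2
from workcell import bot
def snap(n,f):
    p,d=bot.camera(n); c=bot.camera_params(n)
    cv2.imwrite(f'pics/{f}.png',p[:,:,::-1]); np.savez(f'pics/{f}.npz',p=p,d=d,K=c['K'],R=c['R'],t=c['t'])
def world(f):
    z=np.load(f'pics/{f}.npz'); d=z['d']; v,u=np.mgrid[:d.shape[0],:d.shape[1]]
    P=np.stack([(u-z['K'][0,2])/z['K'][0,0]*d,(v-z['K'][1,2])/z['K'][1,1]*d,d],-1)
    W=(P-z['t'])@z['R']; W[d==0]=np.nan
    return z['p'],W
E
python3 - <<'E'
from h import *
snap('top','top0'); snap('scene','sc0')
a=cv2.imread('pics/top0.png');b=cv2.imread('pics/sc0.png')
cv2.imwrite('pics/a.png',cv2.resize(a,(800,600)));cv2.imwrite('pics/b.png',cv2.resize(b,(800,600)))
o=bot.get_obs();print(o['time'],o['ee_pos'],o['tcp_rot'],o['opening'])
for n in('top','scene'):
  c=bot.camera_params(n);print(n,-c['R'].T@c['t'],c['R'][2])
E
```

```text
0.1 [ 0.19461319 -0.51420349  0.23063797] [-1.79930862e+02  7.20314557e-04  2.07311106e+01] 0.08525651588072461
top [ 0.11270164 -0.09434366  1.19912697] [ 0.36550478  0.1474077  -0.91906323]
scene [0.98199128 0.98497481 0.97500737] [-0.30502614 -0.67326358 -0.67355416]
```

View pics/a.png

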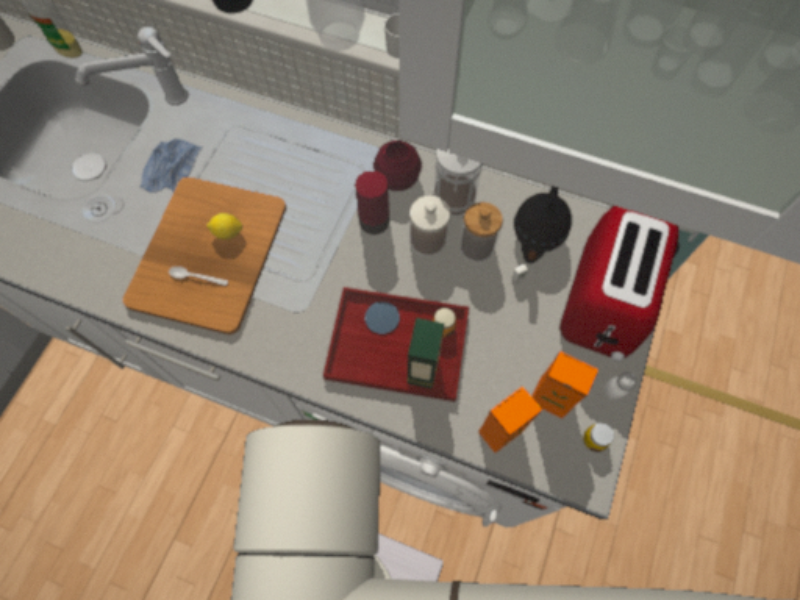

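View pics/b.png

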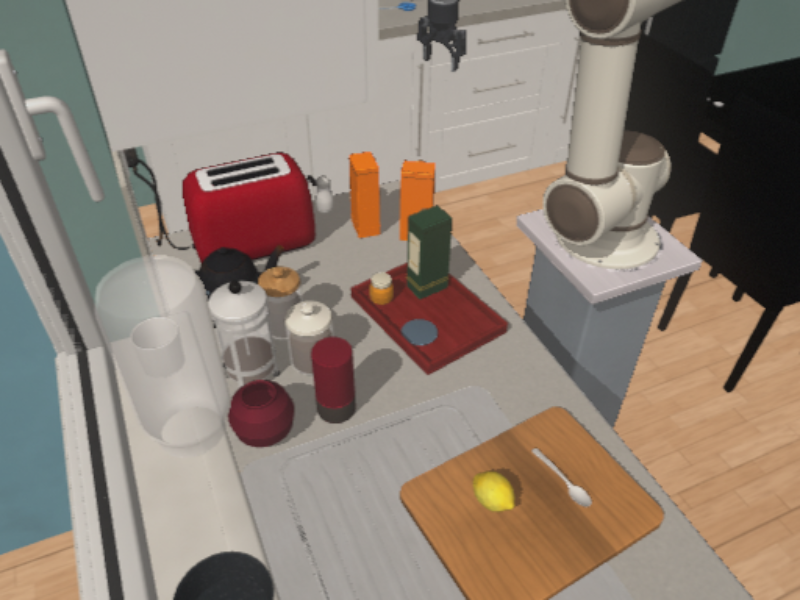

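```bash
python3 - <<'E'
from h import *
a=cv2.imread('pics/top0.png')[180:262,202:305];b=cv2.imread('pics/sc0.png')[125:240,215:330]
cv2.imwrite('pics/c.png',np.hstack([cv2.resize(a,(400,400),interpolation=2),cv2.resize(b,(400,400),interpolation=2)]))
for f in('top0','sc0'):
  p,W=world(f);hsv=cv2.cvtColor(p,cv2.COLOR_RGB2HSV)
  inb=(W[...,0]>.15)&(W[...,0]<.75)&(W[...,1]>-.45)&(W[...,1]<.3)
  H,S,V=[hsv[...,i].astype(int) for i in range(3)]
  red=inb&((H<6)|(H>172))&(S>130)&(W[...,2]<.04)&(W[...,2]>.0)
  n,l,s,c=cv2.connectedComponentsWithStats(red.astype(np.uint8));k=1+np.argmax(s[1:,4]);red=l==k
  q=W[red];print(f,'tray',cv2.minAreaRect(q[:,:2].astype(np.float32)*1000),np.percentile(q[:,2],[5,50,95]))
  rim=q[q[:,2]>.022];print(' rim',cv2.minAreaRect(rim[:,:2].astype(np.float32)*1000),len(rim))
  g=inb&(H>35)&(H<95)&(S>60)&(W[...,2]>.02)&(W[...,2]<.25)
  n,l,s,c=cv2.connectedComponentsWithStats(g.astype(np.uint8));k=1+np.argmax(s[1:,4]);g=l==k
  q=W[g];print(' carton',len(q),q.min(0),q.max(0))
  t=q[q[:,2]>np.percentile(q[:,2],99)-.006];print(' top',len(t),t[:,2].mean(),cv2.minAreaRect(t[:,:2].astype(np.float32)*1000),'mean',t.mean(0))
  # other tall things in zone
  for nm,m in(('blue',inb&(H>95)&(H<125)&(S>50)&(W[...,2]<.03)&(W[...,2]>0)),('orange',inb&(H>5)&(H<20)&(S>200)&(W[...,2]>.02)),('jarlid',inb&(abs(W[...,2]-.06)<.012)&(S<110)&(V>130))):
    n,l,s,c=cv2.connectedComponentsWithStats(m.astype(np.uint8))
    for k in range(1,n):
      if s[k,4]>25: q=W[l==k];print(' ',nm,s[k,4],q.min(0).round(3),q.max(0).round(3))
E
```

```text
top0 tray ((501.87847900390625, 70.18541717529297), (201.29502868652344, 265.350830078125), 11.599198341369629) [0.00373564 0.00809068 0.02816306]
 rim ((501.87847900390625, 70.18541717529297), (201.29502868652344, 265.350830078125), 11.599198341369629) 552
 carton 428 [ 0.43123352 -0.02838268  0.16998441] [0.50647449 0.03097207 0.19641053]
 top 332 0.19215251156829388 ((469.1210021972656, 0.7040309906005859), (71.25391387939453, 49.482704162597656), 8.85563850402832) mean [0.4676873  0.00060632 0.19215251]
  blue 285 [0.512 0.09  0.006] [0.577 0.154 0.018]
  orange 1678 [ 0.365 -0.293  0.02 ] [ 0.536 -0.146  0.19 ]
  jarlid 104 [ 0.557 -0.025  0.057] [0.591 0.013 0.067]
  jarlid 35 [ 0.551 -0.38   0.049] [ 0.577 -0.354  0.069]
  jarlid 154 [ 0.442 -0.38   0.048] [ 0.483 -0.341  0.061]
sc0 tray ((505.4632873535156, 72.17036437988281), (199.91339111328125, 272.9563293457031), 11.416693687438965) [0.00521176 0.00959588 0.02836191]
 rim ((505.43341064453125, 72.19364166259766), (199.7825927734375, 273.06976318359375), 11.363750457763672) 520
 carton 52 [ 0.48374147 -0.01715289  0.15863734] [0.51015381 0.03398692 0.19400269]
 top 23 0.19124900169271247 ((495.7624206542969, 6.051931381225586), (45.26405334472656, 23.900001525878906), 86.13932800292969) mean [0.49872506 0.01080205 0.191249  ]
  orange 776 [ 0.485 -0.299  0.02 ] [ 0.54  -0.213  0.19 ]
  orange 646 [ 0.376 -0.214  0.02 ] [ 0.452 -0.142  0.19 ]
  jarlid 39 [ 0.552 -0.37   0.049] [ 0.589 -0.347  0.071]
  jarlid 111 [ 0.555 -0.028  0.051] [0.593 0.016 0.067]
```

View pics/c.png

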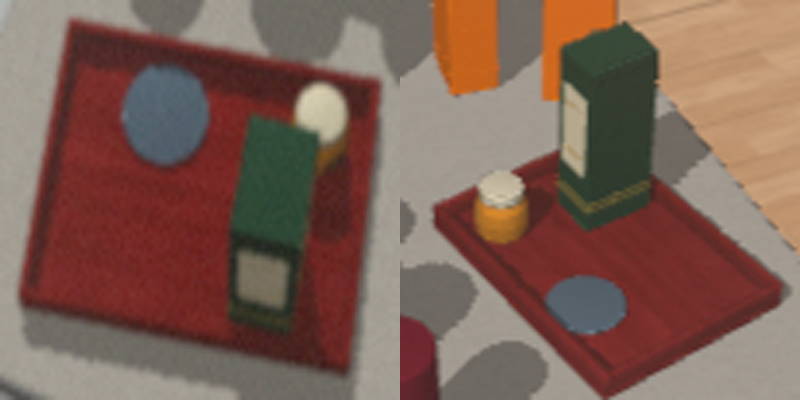

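Candidates for the carton (800×600 top view): the green carton on the tray (425,350), and the orange boxes at (510,418) and (567,385). The green one matches the description. The crop confirms it: it stands on the tray, its back towards the free left part is plain, and the jar and saucer are on the far half.

>>> step_arm(targets=[[0.4,[105,314,130],[0,0,1.2]],[0.4,[105,314,130],[0,0,1.2]],[0.4,[105,314,130],[0,0,1.2]],[0.4,[105,314,130],[0,0,1.2]],[0.4,[105,314,130],[0,0,1.2]],[0.4,[105,314,130],[0,0,1.2]],[0.4,[105,314,130],[0,0,1.2]],[0.4,[105,314,130],[0,0,1.2]]])

```text
time: 0.9
ee_pos: [0.3006, -0.1969, 0.3637]
tcp_rot: [179.8, 0.1, 90.1]
wrist_force: [0.9, -0.5, -0.3]
opening: 0.0339
grasp_force: 0.0
```

```bash
cat >> h.py <<'E'
from scipy.spatial.transform import Rotation as Ro
T0=np.array([.5035,.071,0]); TH=np.radians(101.5)
RT=Ro.from_euler('z',TH)
def tray(p): return RT.inv().apply(np.asarray(p)-T0)*1000
def go(txyz_mm,tilt=0):
    """print shift/turn to reach TCP at tray coords (z = world), tool tilted by tilt deg about tray +y"""
    o=bot.get_obs(); w=RT.apply(np.array(txyz_mm)/1000)+T0
    Rt=Ro.from_rotvec(np.radians(tilt)*RT.apply([0,1,0]))*Ro.from_euler('xyz',[180,0,101.5],degrees=True)
    Rc=Ro.from_euler('xyz',o['tcp_rot'],degrees=True)
    print('t',o['time'],'shift',((w-o['ee_pos'])*1000).round(1),'turn',(Rt*Rc.inv()).as_rotvec().round(3),'tray',tray(o['ee_pos']).round(1),'F',np.round(o['wrist_force'],2),'q',np.round(o['q'],1),'op',round(o['opening']*1000,1))
E
python3 -c "
from h import *
go([50,47,200],40)
print(RT.apply([1,0,0]),RT.apply([0,1,0]))"
```

```text
t 0.9 shift [ 146.9  307.5 -163.7] turn [-0.695 -0.067  0.189] tray [-222.   252.2  363.7] F [ 0.88 -0.48 -0.33] q [-33.3 -15.2   6.8 111.8   0.   56.6] op 33.9
[-0.19936793  0.9799247   0.        ] [-0.9799247  -0.19936793  0.        ]
```

>>> step_arm(targets=[[0.4,[147,308,-20],[-0.695,-0.067,0.189]],[0.4,[147,308,-20],[-0.695,-0.067,0.189]],[0.4,[147,308,-20],[-0.695,-0.067,0.189]],[0.4,[147,308,-20],[-0.695,-0.067,0.189]],[0.4,[147,308,-20],[-0.695,-0.067,0.189]],[0.4,[147,308,-20],[-0.695,-0.067,0.189]],[0.4,[147,308,-20],[-0.695,-0.067,0.189]],[0.4,[147,308,-20],[-0.695,-0.067,0.189]]])

```text
time: 1.7
ee_pos: [0.4278, 0.071, 0.3415]
tcp_rot: [179.8, 40.2, 101.1]
wrist_force: [0.4, -0.8, 0.1]
opening: 0.034
grasp_force: 0.0
```

```bash
python3 -c "
from h import *
go([30,47,60],40);go([30,47,18],40)"
```

```text
t 1.7 shift [  23.7   20.  -281.5] turn [0.004 0.003 0.006] tray [ 15.1  74.2 341.5] F [ 0.45 -0.77  0.06] q [ 32.7   0.2   9.2 116.1 -37.  117.4] op 34.0
t 1.7 shift [  23.7   20.  -323.5] turn [0.004 0.003 0.006] tray [ 15.1  74.2 341.5] F [ 0.45 -0.77  0.06] q [ 32.7   0.2   9.2 116.1 -37.  117.4] op 34.0
```

>>> step_arm(targets=[[0.4,[24,20,0],[0,0,0]],[0.4,[24,20,-250],[0,0,0]],[0.4,[24,20,-250],[0,0,0]],[0.4,[24,20,-250],[0,0,0]],[0.4,[24,20,-250],[0,0,0]],[0.4,[24,20,-250],[0,0,0]],[0.4,[24,20,-250],[0,0,0]],[0.4,[24,20,-250],[0,0,0]]])

```text
time: 2.5
ee_pos: [0.452, 0.0874, 0.0941]
tcp_rot: [179.8, 40.0, 100.7]
wrist_force: [0.4, -0.2, 1.2]
opening: 0.0345
grasp_force: 0.0
```

```bash
python3 - <<'E'
from h import *
go([25,47,18],40)
snap('top','top1');snap('scene','sc1')
a=cv2.imread('pics/top1.png')[150:270,180:320];b=cv2.imread('pics/sc1.png')[100:250,200:350]
cv2.imwrite('pics/d.png',np.hstack([cv2.resize(a,(400,400),interpolation=2),cv2.resize(b,(400,400),interpolation=2)]))
E
```

```text
t 2.5 shift [  0.5  -1.3 -76.1] turn [-0.001  0.003  0.011] tray [26.4 47.2 94.1] F [ 0.41 -0.24  1.22] q [ 32.7   4.6 -13.7  88.9 -36.7 117.6] op 34.5
```

View pics/d.png

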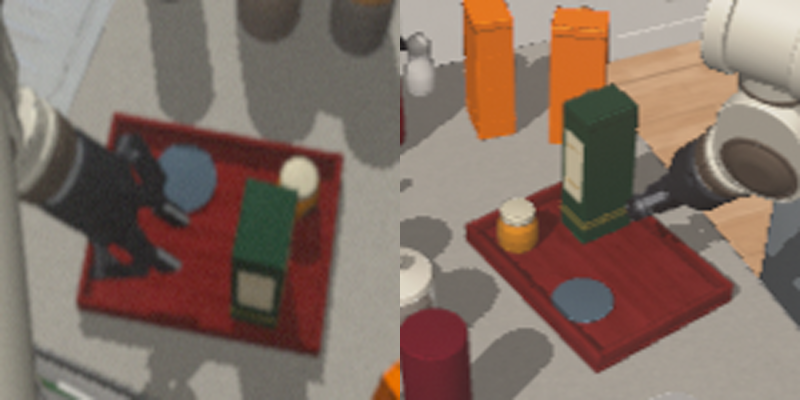

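The gripper hangs left of the carton with both tips facing its plain back. Next I lower it and begin the slide.

>>> step_arm(targets=[[0.4,[0,-1,-40],[0,0,0.011]],[0.4,[0,-1,-60],[0,0,0.011]],[0.4,[0,-1,-70],[0,0,0.011]],[0.4,[0,-1,-75],[0,0,0.011]],[0.4,[0,-1,-75],[0,0,0.011]]])

```text
time: 3.1
ee_pos: [0.4528, 0.087, 0.0192]
tcp_rot: [179.6, 39.9, 101.2]
wrist_force: [-0.3, -0.7, -0.1]
opening: 0.034
grasp_force: 0.0
```

```bash
python3 -c "
from h import *
go([-20,47,19],40);go([-60,47,19],40)"
```

```text
t 3.1 shift [  8.6 -45.   -0.2] turn [-0.003  0.005  0.   ] tray [25.8 46.5 19.2] F [-0.3  -0.72 -0.15] q [ 32.6   7.4 -19.2  79.9 -36.9 116.8] op 34.0
t 3.1 shift [ 16.6 -84.2  -0.2] turn [-0.003  0.005  0.   ] tray [25.8 46.5 19.2] F [-0.3  -0.72 -0.15] q [ 32.6   7.4 -19.2  79.9 -36.9 116.8] op 34.0
```

>>> step_arm(targets=[[0.4,[4,-20,0],[0,0,0]],[0.4,[7,-34,0],[0,0,0]],[0.4,[9,-44,0],[0,0,0]],[0.4,[10,-49,0],[0,0,0]],[0.4,[10.6,-52,0],[0,0,0]],[0.4,[11.2,-55,0],[0,0,0]],[0.4,[11.8,-58,0],[0,0,0]],[0.4,[12.4,-61,0],[0,0,0]]])

```text
time: 3.9
ee_pos: [0.4649, 0.0259, 0.0183]
tcp_rot: [179.6, 39.9, 101.3]
wrist_force: [-1.3, 5.4, 3.2]
opening: 0.0342
grasp_force: 1.9
```

>>> step_arm(targets=[[0.4,[0.6,-3,0],[0,0,0]],[0.4,[1.2,-6,0],[0,0,0]],[0.4,[1.8,-9,0],[0,0,0]],[0.4,[2.4,-12,0],[0,0,0]],[0.4,[2.4,-12,0],[0,0,0]]])

```text
time: 4.4
ee_pos: [0.4669, 0.0132, 0.018]
tcp_rot: [179.7, 40.0, 101.3]
wrist_force: [-0.3, 0.7, -0.3]
opening: 0.0339
grasp_force: 0.2
```

```bash
cat >> h.py <<'E'
def look(i):
    go([-60,47,19],40)
    snap('top',f't{i}');snap('scene',f's{i}')
    for f in(f't{i}',f's{i}'):
        p,W=world(f);hsv=cv2.cvtColor(p,cv2.COLOR_RGB2HSV)
        inb=(W[...,0]>.3)&(W[...,0]<.75)&(W[...,1]>-.15)&(W[...,1]<.3)
        H,S=hsv[...,0].astype(int),hsv[...,1]
        r=W[inb&((H<6)|(H>172))&(S>130)&(W[...,2]<.04)&(W[...,2]>.018)]
        if len(r)>20:
            r=tray(r); print(f,'rim tray rect',np.round(cv2.minAreaRect(r[:,:2].astype(np.float32)),1) if 0 else cv2.minAreaRect(r[:,:2].astype(np.float32)))
        g=W[inb&(H>35)&(H<95)&(S>60)&(W[...,2]>.02)&(W[...,2]<.25)]
        if len(g)>20:
            g=tray(g); zt=np.percentile(g[:,2],98); t=g[g[:,2]>zt-6]; print(f,'carton top z',zt.round(1),len(t),cv2.minAreaRect(t[:,:2].astype(np.float32)),np.percentile(g[:,0],[1,99]).round(1))
    a=cv2.imread(f'pics/t{i}.png')[150:270,180:320];b=cv2.imread(f'pics/s{i}.png')[100:250,200:350]
    cv2.imwrite(f'pics/L{i}.png',np.hstack([cv2.resize(a,(400,400),interpolation=2),cv2.resize(b,(400,400),interpolation=2)]))
E
python3 -c "
from h import *
look(2)"
```

```text
t 4.4 shift [  2.5 -10.3   1. ] turn [-0.002  0.004  0.001] tray [-49.4  47.4  18. ] F [-0.34  0.66 -0.33] q [ 24.1   2.3 -24.5  73.4 -38.8 106.3] op 33.9
t2 rim tray rect ((-1.3822021484375, 0.8326568603515625), (263.7120666503906, 200.75852966308594), 0.3430604934692383)
t2 carton top z 194.9 390 ((-81.71665954589844, 47.02983093261719), (70.5843734741211, 48.615074157714844), 89.26077270507812) [-105.9  -58.4]
s2 rim tray rect ((1.1905364990234375, -1.4996337890625), (200.5518035888672, 271.79693603515625), 89.97460174560547)
s2 carton top z 195.4 110 ((-81.60639953613281, 41.130409240722656), (49.04344177246094, 64.90106964111328), 2.7700791358947754) [-106.1  -56.5]
```

View pics/L2.png

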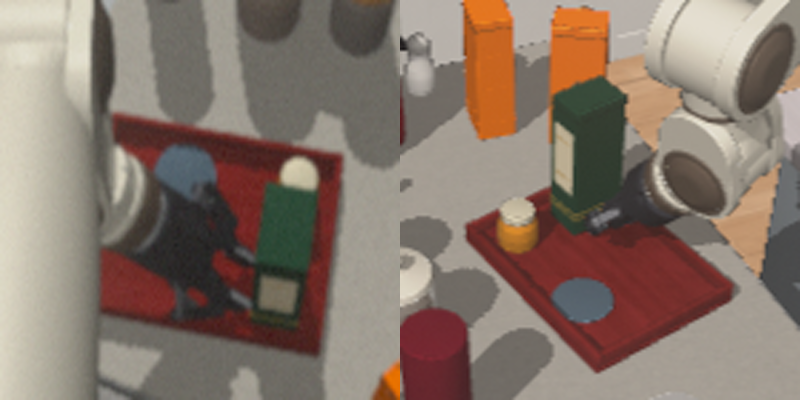

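The carton slid upright about 20 mm, square to the tray, with the tray where it was. About 19 mm remain to the rim.

>>> step_arm(targets=[[0.4,[0.4,-2,0],[0,0,0]],[0.4,[0.8,-4,0],[0,0,0]],[0.4,[1.2,-6,0],[0,0,0]],[0.4,[1.6,-8,0],[0,0,0]],[0.4,[2,-10,0],[0,0,0]],[0.4,[2.4,-12,0],[0,0,0]],[0.4,[2.8,-14,0],[0,0,0]]])

```text
time: 5.2
ee_pos: [0.4698, -0.0005, 0.0181]
tcp_rot: [179.7, 39.9, 101.3]
wrist_force: [-0.4, 1.2, -0.9]
opening: 0.0345
grasp_force: 0.6
```

>>> step_arm(targets=[[0.4,[0.2,-0.8,0],[0,0,0]],[0.4,[0.3,-1.6,0],[0,0,0]],[0.4,[0.5,-2.4,0],[0,0,0]]])

```text
time: 5.5
ee_pos: [0.4703, -0.0028, 0.0181]
tcp_rot: [179.7, 39.9, 101.3]
wrist_force: [-0.2, 1.6, -0.6]
opening: 0.0341
grasp_force: 0.6
```

```bash
python3 -c "
from h import *
look(3)"
```

```text
t 5.5 shift [-0.9  5.6  0.9] turn [-0.002  0.004  0.   ] tray [-65.7  47.2  18.1] F [-0.22  1.64 -0.6 ] q [ 22.2   1.3 -25.4  71.9 -39.2 103.8] op 34.1
t3 rim tray rect ((-13.087303161621094, 1.6080093383789062), (239.81019592285156, 200.51771545410156), 0.3032856285572052)
t3 carton top z 195.4 377 ((-98.73306274414062, 47.30759048461914), (47.86705017089844, 71.13153839111328), 0.6165380477905273) [-122.1  -75.1]
s3 rim tray rect ((1.4032135009765625, -1.701934814453125), (201.63194274902344, 271.06573486328125), 89.4620590209961)
s3 carton top z 195.1 162 ((-96.70928192138672, 42.130950927734375), (69.58320617675781, 48.5422248840332), 84.15260314941406) [-123.1  -71.8]
```

>>> step_arm(targets=[[0.4,[0.1,-0.6,0],[0,0,0]],[0.4,[0.2,-1.2,0],[0,0,0]],[0.4,[0.2,-1.2,0],[0,0,0]]])

```text
time: 5.9
ee_pos: [0.4705, -0.004, 0.0181]
tcp_rot: [179.7, 39.9, 101.3]
wrist_force: [0.1, 0.3, -0.6]
opening: 0.0343
grasp_force: 0.5
```

>>> step_arm(targets=[[0.4,[0.1,-0.6,0],[0,0,0]],[0.4,[0.2,-0.9,0],[0,0,0]],[0.4,[0.2,-0.9,0],[0,0,0]]])

```text
time: 6.2
ee_pos: [0.4706, -0.0049, 0.0181]
tcp_rot: [179.7, 39.9, 101.3]
wrist_force: [-0.6, 0.7, -0.6]
opening: 0.0342
grasp_force: 0.5
```

>>> step_arm(targets=[[0.4,[0.1,-0.5,0],[0,0,0]],[0.4,[0.2,-0.9,0],[0,0,0]],[0.4,[0.2,-0.9,0],[0,0,0]]])

```text
time: 6.5
ee_pos: [0.4708, -0.0057, 0.0181]
tcp_rot: [179.7, 39.9, 101.3]
wrist_force: [-0.3, 2.0, -0.8]
opening: 0.034
grasp_force: 1.2
```

```bash
python3 -c "
from h import *
look(4)"
```

```text
t 6.5 shift [-1.4  8.5  0.9] turn [-0.002  0.004  0.   ] tray [-68.6  47.3  18.1] F [-0.33  1.95 -0.76] q [ 21.8   1.1 -25.6  71.6 -39.2 103.3] op 34.0
t4 rim tray rect ((-13.630821228027344, 1.4052352905273438), (199.59547424316406, 237.52310180664062), 89.77362060546875)
t4 carton top z 194.9 391 ((-101.1949462890625, 46.386051177978516), (47.91769027709961, 71.25112915039062), 1.126413345336914) [-124.7  -77.8]
s4 rim tray rect ((0.753936767578125, -2.581146240234375), (271.4698791503906, 202.2397003173828), 0.10561428219079971)
s4 carton top z 195.7 156 ((-98.53124237060547, 43.17335891723633), (48.38320541381836, 68.42504119873047), 0.8499544858932495) [-122.7  -74.5]
```

View pics/L4.png

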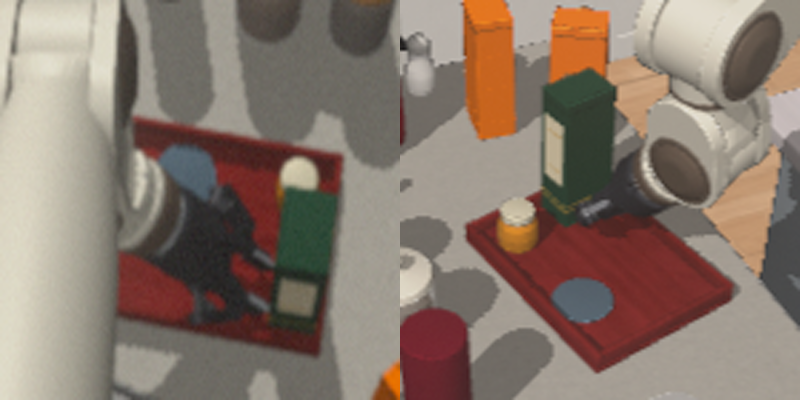

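>>> step_arm(targets=[[0.4,[0.1,-0.5,0],[0,0,0]],[0.4,[0.1,-0.5,0],[0,0,0]]])

```text
time: 6.8
ee_pos: [0.4709, -0.006, 0.0181]
tcp_rot: [179.7, 39.9, 101.3]
wrist_force: [-2.0, 4.8, -0.4]
opening: 0.0342
grasp_force: 2.4
```

>>> step_arm(targets=[[0.4,[0.1,-0.5,0],[0,0,0]],[0.4,[0.1,-0.5,0],[0,0,0]]])

```text
time: 7.0
ee_pos: [0.4711, -0.0065, 0.0181]
tcp_rot: [179.7, 39.9, 101.3]
wrist_force: [-0.7, 5.3, -0.9]
opening: 0.0344
grasp_force: 2.5
```

```bash
python3 - <<'E'
from h import *
snap('top','t5');snap('scene','s5')
# sub-pixel tray/jar shift between start and now
for a,b,boxes in(('top0','t5',{'rightrim far':(285,190,20,30),'near right corner':(270,235,40,25),'far rim':(225,183,60,12)}),('sc0','s5',{'left corner':(215,180,25,25),'front corner':(255,215,60,28),'rightcorner':(310,195,20,22),'jar':(232,170,25,30)})):
    A=cv2.cvtColor(cv2.imread(f'pics/{a}.png'),6);B=cv2.cvtColor(cv2.imread(f'pics/{b}.png'),6)
    for n,(x,y,w,h) in boxes.items():
        M=np.eye(2,3,dtype=np.float32)
        try: c,M=cv2.findTransformECC(A[y:y+h,x:x+w],B[y:y+h,x:x+w],M,cv2.MOTION_TRANSLATION); print(a,n,c,M[:,2])
        except cv2.error: print(n,'fail')
E
```

```text
top0 rightrim far 0.9351005050620094 [ 0.06986022 -0.47992665]
top0 near right corner 0.876278078074809 [0.9039106 1.3186963]
top0 far rim 0.9857559382021747 [0.8647074  0.09996548]
sc0 left corner 0.9933720706598772 [-0.13179308 -0.02709873]
sc0 front corner 0.9976777533894398 [-0.09552409 -0.18079501]
sc0 rightcorner 0.9905617684772103 [-0.22298317 -0.14357597]
sc0 jar 0.9915727288039582 [-0.21800649 -0.04067923]
```

>>> step_arm(targets=[[0.4,[-2,10,0],[0,0,0]],[0.4,[-8,40,0],[0,0,0]],[0.4,[-14,70,0],[0,0,0]],[0.4,[-16,80,40],[0,0,0]],[0.4,[-16,80,90],[0,0,0]],[0.4,[-16,80,140],[0,0,0]],[0.4,[-16,80,190],[0,0,0]],[0.4,[-16,80,240],[0,0,0]]])

```text
time: 7.9
ee_pos: [0.4547, 0.0733, 0.2605]
tcp_rot: [179.6, 40.0, 101.3]
wrist_force: [1.3, 0.3, 0.4]
opening: 0.0347
grasp_force: 0.0
```

```bash
python3 -c "
from h import *
go([-170,47,285],0);go([-170,47,165],0)"
```

```text
t 7.9 shift [  36.6 -178.3   24.5] turn [0.683 0.144 0.002] tray [ 12.   47.3 260.5] F [1.29 0.34 0.39] q [ 31.2   1.    1.2 105.7 -37.3 115.1] op 34.7
t 7.9 shift [  36.6 -178.3  -95.5] turn [0.683 0.144 0.002] tray [ 12.   47.3 260.5] F [1.29 0.34 0.39] q [ 31.2   1.    1.2 105.7 -37.3 115.1] op 34.7
```

>>> step_arm(targets=[[0.4,[0,0,25],[0.2,0.04,0]],[0.4,[37,-178,25],[0.683,0.144,0]],[0.4,[37,-178,25],[0.683,0.144,0]],[0.4,[37,-178,25],[0.683,0.144,0]],[0.4,[37,-178,25],[0.683,0.144,0]],[0.4,[37,-178,25],[0.683,0.144,0]],[0.4,[37,-178,25],[0.683,0.144,0]]])

```text
time: 8.6
ee_pos: [0.492, -0.1083, 0.2825]
tcp_rot: [-179.8, -0.1, 101.1]
wrist_force: [-0.3, 1.0, -0.6]
opening: 0.034
grasp_force: 0.0
```

```bash
python3 -c "
from h import *
go([-170,47,165],0)
look(6)"
```

```text
t 8.6 shift [  -0.7    3.4 -117.5] turn [-0.001 -0.003  0.008] tray [-173.5   47.   282.5] F [-0.34  0.96 -0.61] q [-12.4   0.3  11.  100.9   0.   66.5] op 34.0
t 8.6 shift [ -22.6  111.2 -263.5] turn [-0.686 -0.14   0.008] tray [-173.5   47.   282.5] F [-0.34  0.96 -0.61] q [-12.4   0.3  11.  100.9   0.   66.5] op 34.0
t6 rim tray rect ((68.4054183959961, 1.3422470092773438), (125.35066986083984, 198.55514526367188), 0.19367338716983795)
s6 rim tray rect ((0.6620330810546875, -1.6982955932617188), (273.2965087890625, 201.72984313964844), 0.09842459857463837)
s6 carton top z 195.7 143 ((-100.32781219482422, 42.26862335205078), (48.85955810546875, 69.0326156616211), 1.2830777168273926) [-123.7  -75.4]
```

View pics/L6.png

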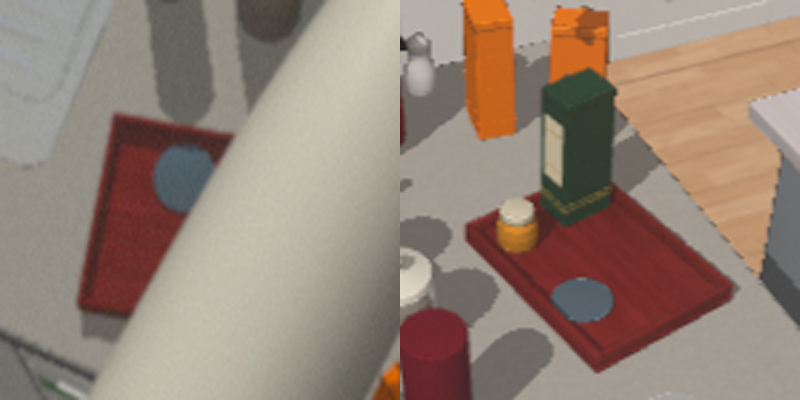

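The carton stands upright and square against the end rim. Next I lower the tool behind it and topple it slowly.

>>> step_arm(targets=[[0.4,[0,0,-45],[0,0,0.008]],[0.4,[0,0,-90],[0,0,0.008]],[0.4,[0,0,-115],[0,0,0.008]],[0.4,[0,0,-117],[0,0,0.008]],[0.4,[-2,10,-117],[0,0,0.008]],[0.4,[-4,20,-117],[0,0,0.008]],[0.4,[-5,25,-117],[0,0,0.008]],[0.4,[-5,25,-117],[0,0,0.008]]])

```text
time: 9.5
ee_pos: [0.4875, -0.0788, 0.1675]
tcp_rot: [180.0, -0.0, 102.0]
wrist_force: [-0.4, -1.1, 0.0]
opening: 0.0346
grasp_force: 0.0
```

>>> step_arm(targets=[[0.4,[-0.8,4,0],[0,0,0]],[0.4,[-1.6,8,0],[0,0,0]],[0.4,[-2.4,12,0],[0,0,0]],[0.4,[-3.2,16,0],[0,0,0]],[0.4,[-4,20,0],[0,0,0]],[0.4,[-4.8,24,0],[0,0,0]],[0.4,[-5.6,28,0],[0,0,0]],[0.4,[-6.4,32,0],[0,0,0]]])

```text
time: 10.3
ee_pos: [0.4806, -0.0474, 0.1661]
tcp_rot: [-179.9, -0.1, 101.9]
wrist_force: [0.8, 0.5, 0.3]
opening: 0.0341
grasp_force: 0.1
```

```bash
python3 -c "
from h import *
look(7)"
```

```text
t 10.3 shift [ -11.2   50.2 -147.1] turn [-0.684 -0.143 -0.006] tray [-111.4   46.1  166.1] F [0.83 0.5  0.31] q [-5.6 -4.9 -7.1 88.   0.  72.5] op 34.1
t7 rim tray rect ((112.96414184570312, -6.6785125732421875), (209.1549530029297, 77.0474853515625), 71.6076889038086)
s7 rim tray rect ((0.2598876953125, -1.8649215698242188), (272.1857604980469, 200.4158172607422), 0.33595097064971924)
s7 carton top z 199.6 127 ((-70.32471466064453, 42.65044403076172), (68.2762451171875, 49.93613052368164), 88.3326187133789) [-117.5  -45.6]
```

View pics/L7.png

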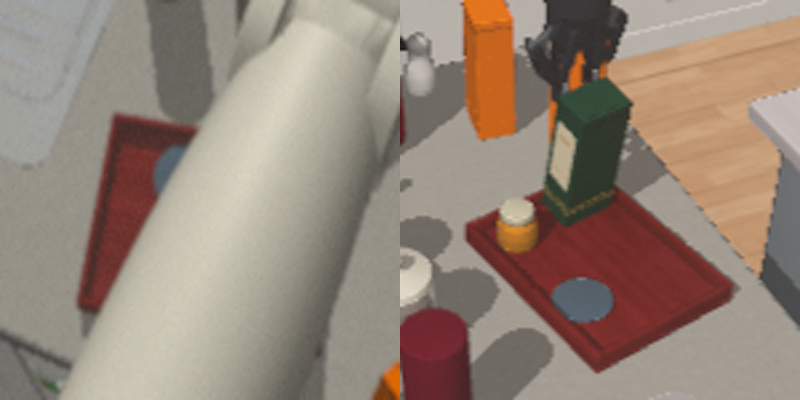

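It is tipping about the toe as intended, with the toe staying put. I keep pushing slowly past the balance point.

>>> step_arm(targets=[[0.4,[-0.6,3,0],[0,0,0]],[0.4,[-1.2,6,0],[0,0,0]],[0.4,[-1.8,9,0],[0,0,0]],[0.4,[-2.4,12,0],[0,0,0]],[0.4,[-3,15,0],[0,0,0]],[0.4,[-3.6,18,0],[0,0,0]],[0.4,[-4.2,21,0],[0,0,0]],[0.4,[-4.8,24,0],[0,0,0]]])

```text
time: 11.2
ee_pos: [0.4758, -0.0235, 0.1661]
tcp_rot: [-179.9, -0.1, 101.9]
wrist_force: [-0.1, 0.1, -0.6]
opening: 0.0342
grasp_force: 0.0
```

>>> step_arm(targets=[[0.4,[-0.6,3,0],[0,0,0]],[0.4,[-1.2,6,0],[0,0,0]],[0.4,[-1.2,6,0],[0,0,0]],[0.4,[-1.2,6,0],[0,0,0]],[0.4,[-1.2,6,0],[0,0,0]],[0.4,[-1.2,6,0],[0,0,0]]])

```text
time: 11.8
ee_pos: [0.4747, -0.0178, 0.1661]
tcp_rot: [-179.9, -0.1, 101.9]
wrist_force: [0.2, 0.3, 0.1]
opening: 0.0341
grasp_force: 0.0
```

```bash
python3 -c "
from h import *
look(8)"
```

```text
t 11.8 shift [  -5.3   20.7 -147.1] turn [-0.684 -0.143 -0.006] tray [-81.3  45.9 166.1] F [0.21 0.31 0.09] q [-2.2 -6.  -8.1 88.1  0.  75.9] op 34.1
t8 rim tray rect ((-1.8679962158203125, 1.6545791625976562), (153.6942596435547, 291.0657043457031), 79.2231674194336)
s8 rim tray rect ((0.08929443359375, -2.9637374877929688), (272.26953125, 199.47117614746094), 0.8562859892845154)
s8 carton top z 64.3 283 ((19.945472717285156, 42.689918518066406), (69.53026580810547, 180.16128540039062), 89.8530502319336) [-69.8 108.7]
```

View pics/L8.png

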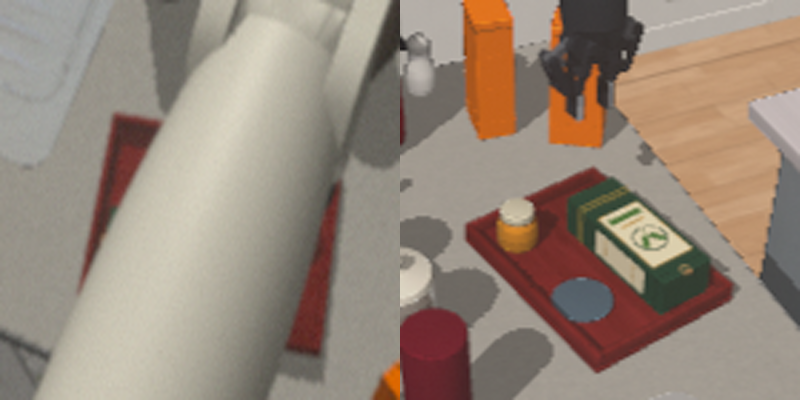

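The carton lies flat with its label up, between x −72 and 109 mm in the tray. The jar, saucer and tray are in place. I back the tool off upwards and hand the job in.

>>> step_arm(targets=[[0.4,[0,0,40],[0,0,0]],[0.4,[0,0,70],[0,0,0]],[0.4,[0,0,80],[0,0,0]],[0.4,[0,0,80],[0,0,0]],[0.4,[0,0,80],[0,0,0]]])

```text
time: 12.4
ee_pos: [0.4745, -0.0178, 0.245]
tcp_rot: [-179.9, -0.1, 101.9]
wrist_force: [-0.8, 0.2, -0.6]
opening: 0.0339
grasp_force: 0.0
```

```bash
python3 -c "
from h import *
print(bot.job_done())"
```

```text
the job is handed in; nothing more can be done
None
```

The green tea carton was slid square against the right-hand rim, toppled to the left and lies flat on the tray floor, label up; tray, jar and saucer show no visible shift in the camera views, and the job was handed in at about 12.4 s.

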